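Open the bar holder and offer up the offset clamp arm

TASK

Open the jaws of the bar holder by pressing its pedal all the way down to the stop with the gripper; it stays down by itself. Then pick up the clamp arm by its balance point and hold it level and still above the open holder, ready to be lowered: middle of the bar straight above the saddle, bar in line with the saddle's groove, blue boss on the right as seen from the pedal's side, 3 to 10 cm of air between the bar and the jaws. Finish while still holding it there, and leave the test-tube rack, the beaker and the jar where they stand.

Things in the scene. Friction and masses are not known exactly. Their poses are not given: they have to be found in the camera images.
- holder: Bar holder fixed to the bench, grey base 250 x 110 x 12 mm (x -195 to +55). Origin on the bench straight under the saddle; z up; the pedal reaches towards -x; the saddle's groove runs along y. Two orange jaws, 36 mm long in y, in front (-x) of and behind the saddle: shut they meet over the groove, open they lean out to 50 mm either way in x. Jaw tops 87 mm above the bench shut, 92 mm open.
- saddle (a point): Middle of the floor of the aluminium saddle's groove, 55 mm above the bench, on the holder's origin axis; axes as the holder's. The saddle is 40 mm long along y, its groove 20 mm wide.
- pedal_pad (a point): Centre of the top of the orange tread (45 x 50 mm) near the free end of the steel pedal. Hinge along y, 60 mm from the saddle on its -x side, 30 mm above the bench; the point is 90 mm from it. Up, the tread slopes 16 degrees and the point is 62 mm above the bench; at the stop the pedal is level, the point 37 mm above the bench and 150 mm from the saddle along -x.
- pedal (a joint): Pedal angle in rad: 0 up, 0.28 at the stop. A spring resists, and a friction catch keeps the pedal where it was pushed to; about 5 N on the tread start it and 7 N take it to the stop. The jaws are linked to it and turn by twice its angle.
- clamp: Loose clamp arm, 0.34 to 0.55 kg. Origin: middle of its steel bar (14 x 14 mm, x -85 to +85), on its centre line, 28 mm above the bench when lying; x along the bar, z up; free underneath. At -x a heavy blue boss and a brass wing screw out to x -146; at +x a light fork 46 mm wide out to +123. Balance point on the bar at x = -50 mm, 35 mm from the boss. Held, its +x lies along the holder's +y.
- boss (a point): Centre of the clamp arm's blue boss (44 x 42 x 52 mm, top 24 mm above the bar's centre line), 107 mm from the bar's middle along the arm's -x. It ends on the holder's -y side: on the right, seen from the pedal's side.
- rack: Wooden test-tube rack with tubes, loose, 70 x 240 mm, 166 mm tall; origin under its centre on the bench. Leave alone.
- beaker: Clear beaker, 68 mm across, 85 mm tall; origin under its centre on the bench. Leave alone.
- jar: Amber jar with white cap, 60 mm across, 90 mm tall; origin under its centre on the bench. Leave alone.

How it is judged:
By the outcome, as a careful person would: the job done as asked, in the order asked, and still so for the second after the job is handed in, while the arm keeps its last pose, push and grip.
It also fails if it takes over 58 s, if anything falls off the work surface, if the arm or the gripper's body presses on something with over 40 N, if the wrist force passes 120 N, or if a joint passes its speed limit or range.

ROBOT

A 6-joint arm with a two-finger parallel gripper is mounted at the origin on the work surface. World frame = base frame: x ahead of the robot, y to its left, z up, the work surface at z = 0. Lengths are in mm, angles in rad, forces in N, time in s.
With the tool pointing down it reaches from about 275 to 750 mm from the base axis. Payload 10.2 kg.
Tool frame: the origin (TCP) lies midway between the tips of the shut fingers; the grasp point (between the pads) lies 19 mm behind it; z points along the fingers, y is the line along which they close (so a half turn about z gives the same grasp; the last joint's range is limited). The gripper opens to 85 mm and grips with 20 to 120 N. Pads are 22 mm wide; open, the fingers measure 114 mm over their backs; the gripper's body (76 mm by 85 mm) begins 54 mm behind the grasp point. The pads swing forward as they close: fully open they stand 13 mm farther back than shut.
Start: joints at [-1.557, 0.313, 1.498, -0, 1.331, -0.223], TCP at [123.148, -510.358, 231.294] pointing down, gripper open.
Joint ranges: [-2.94, 2.94], [-0.97, 2.17], [0.19, 2.56], [-1.23, 4.37], [0.02, 3.11], [-2.88, 2.88]. Speed limits (rad/s): [2.39, 2.39, 3.01, 3.14, 3.14, 3.14].

INTERFACE

Orientations are given as a unit quaternion [w, x, y, z].
In Python, from rig import sense, capture, finish_job, find_in, place_of gives the robot as it stands. The module is installed in compiled form; this text tells all that it offers.
- The arm moves only by the shell command python3 -m jog 'ROWS' [FORCE]. ROWS is JSON, a list of rows, each an object of numbers: "tx", "ty", "tz": the shift along the tool's x, y, z in mm; "ax", "ay", "az": the turn, a rotation vector about the tool's x, y, z in rad; "jaw": the closure, from -1 (fully open) to 1 (shut), so that 0 is half open. In form: [{"tx": .., "ty": .., "tz": .., "ax": .., "ay": .., "az": .., "jaw": ..}, ...]. A call has 1 to 5 rows; each row shifts and turns the commanded pose from where the row before left it, along the tool's axes as they then stand; what a row does not reach is not made up. A row lasts 1/8 s, in which the tool goes at most 62.5 mm and 10.7 degrees, less where a joint would pass 70% of its speed; a pose out of reach is approached as far as the arm can. A call with a gripper value outside its range is refused whole. The fingers move at their own pace and stop on an object; FORCE is the grip in N (left out, the last holds). Time passes only in rows, so rows that do not move let the fingers close. It gives the time, the measured TCP pose, the force, the opening and the grip force at its end, in the units of the state.
- sense(): the state, without advancing time (a new reading comes with each control period).
- capture(name): name is "scene" or "top" or "wrist"; returns a dict with "color" (480x640x3 uint8, red, green, blue), "depth" (480x640 float32, mm along the optical axis (not along the pixel's ray), 0 where there is no reading), "fx", "fy", "cx", "cy" (pixels), "k1" (the pictures are not rectified: a ray, as slopes to the right and down, at radius r is drawn at 1 + k1 r^2 times it, then the intrinsics apply), "camera_from_world" (4x4, takes a point from world to camera coordinates); the wrist camera has in their place "mount" (4x4, takes a point from camera to tool coordinates, whose origin is the TCP and whose axes are the flange's). Camera axes: x right, y up, looking along -z (the intrinsics and any distortion apply to the point x, -y, -z); pixel columns grow to the right and rows downward; lengths in mm; the calibration is good to about 2 mm. A picture is of the moment at which its call begins: read the wrist's pose just before it.
- finish_job(): hands the job in; it is judged then, once.
Trained networks look in the newest picture that a camera, given by its name, has taken for a name from the list of things; names that differ only in an ending like _2 or _b are one class to them, and where a whole thing is asked for, a point or a joint stands for the part that bears it (a point fixed in the world has none). Each returns a list of dicts, best first, with "conf" (0 to 1); they miss things now and then, are a little off and sometimes report something else, mostly with a low value. They report only what shows in the picture. A call takes as long as a camera call.
- find_in(query, camera): "centre" ([column, row] in pixels, amid what is visible of it).
- place_of(query, camera): "centre" ([column, row] in pixels: a listed point, or the origin of a listed thing).
The state is a dict: "time_s": time; "joints": joint angles; "dq": joint speeds; "tau": joint torques, N m; "eef_pos": TCP position; "ee_rot": TCP orientation; "force": force on the tool from outside, world axes, zero at the start; "wrist_torque": the same for the moment, N m; "grip_width": opening from 0.0 (shut) to 1.0 (fully open); "grip_force": force on a finger pad.
Only numpy, scipy, OpenCV 4.12 (cv2) and the standard library are available. Lean on these libraries where they do the work, as an engineer would, in place of code of your own. Each camera call takes 0.05 s, during which the arm holds its last target. There are 200 camera calls.

## Working session

There is one attempt and no reset: what is moved stays moved. The work goes in short steps, Python scripts to look and compute and a shell command to move; the robot and the scene stay as the last step left them, time stands still between calls to the robot, and variables do not carry over. Pictures are saved under pics/ and viewed, at most 10 in all, crops included, and the job is handed in when it is done.

```bash
mkdir -p pics; cat > h.py <<'E'
import numpy as np, cv2
from rig import sense, capture, find_in, place_of
from scipy.spatial.transform import Rotation as R
def tool():
    s=sense(); q=s["ee_rot"]; T=np.eye(4); T[:3,:3]=R.from_quat([q[1],q[2],q[3],q[0]]).as_matrix(); T[:3,3]=s["eef_pos"]; return T
def cap(n):
    T=tool(); c=capture(n)
    c["W"]=T@np.array(c["mount"]) if n=="wrist" else np.linalg.inv(np.array(c["camera_from_world"])); return c
def ray(c,p):
    d=np.array([(p[0]-c["cx"])/c["fx"],(p[1]-c["cy"])/c["fy"]]); u=d.copy()
    for _ in range(20): u=d/(1+c["k1"]*(u@u))
    return np.array([u[0],-u[1],-1.])
def at_z(c,p,z):
    o=c["W"][:3,3]; r=c["W"][:3,:3]@ray(c,p); return o+r*(z-o[2])/r[2]
def at_d(c,p):
    x,y=map(int,np.round(p)); D=c["depth"][max(y-2,0):y+3,max(x-2,0):x+3]; D=D[D>0]
    return None if len(D)==0 else c["W"][:3,3]+c["W"][:3,:3]@(ray(c,p)*np.median(D))
def save(c,n): cv2.imwrite(f"pics/{n}.png",c["color"][:,:,::-1])
E
python3 - <<'E'
from h import *
np.set_printoptions(precision=1,suppress=True)
Z=dict(holder=0,saddle=55,pedal_pad=62,clamp=28,boss=28,rack=0,beaker=0,jar=0)
for n in("scene","top"):
    c=cap(n); save(c,n)
    for k,z in Z.items():
        for d in place_of(k,n)[:2]: print(n,k,round(d["conf"],2),np.array(d["centre"]),at_z(c,d["centre"],z),at_d(c,d["centre"]))
print(tool(), sense())
E
```

```text
top holder 0.81 [248.4 238.1] [606.8 180.9   0. ] [601.6 173.7  56.1]
top saddle 0.62 [245.2 232.1] [616.3 182.3  55. ] [613.  178.   86.7]
top saddle 0.2 [220.  291.1] [470.1 238.9  55. ] [470.2 237.6  61.9]
top pedal_pad 0.84 [217.5 291. ] [470.2 243.7  62. ] [470.3 243.6  62.7]
top clamp 0.24 [310.6 168.7] [786.1  25.1  28. ] [778.4  25.   59.8]
top boss 0.87 [419.7 255. ] [ 571.7 -255.8   28. ] [ 570.1 -250.4   51.9]
top rack 0.87 [116.5 261.9] [536.5 523.2   0. ] [534.1 497.7  63.4]
top beaker 0.7 [312.7 166.8] [798.1  19.8   0. ] [797.4  19.8   2.9]
top beaker 0.24 [244.6 230.5] [626.2 191.4   0. ] [616.8 179.5  86.8]
top jar 0.56 [496.  286.3] [ 496.3 -464.4    0. ] [ 495.9 -440.1   62.9]
[[   1.     0.2   -0.   123.2]
 [   0.2   -1.     0.  -510.4]
 [  -0.    -0.    -1.   231.3]
 [   0.     0.     0.     1. ]] {'time_s': 0.9, 'joints': array([-1.6,  0.3,  1.5, -0. ,  1.3, -0.2]), 'dq': array([-0., -0., -0., -0.,  0.,  0.]), 'tau': array([  0. , -41.2, -26. ,  -0. ,   0. ,  -0. ]), 'eef_pos': array([ 123.2, -510.4,  231.3]), 'ee_rot': array([-0. ,  1. ,  0.1, -0. ]), 'force': array([-0.2, -0.4, -1. ]), 'wrist_torque': array([-0. ,  0.1, -0. ]), 'grip_force': 0.0, 'grip_width': 1.0044041758978335}
```

View pics/top.png

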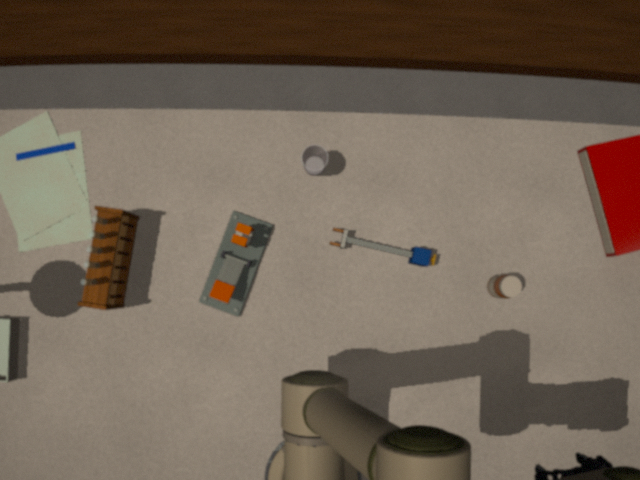

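View pics/scene.png

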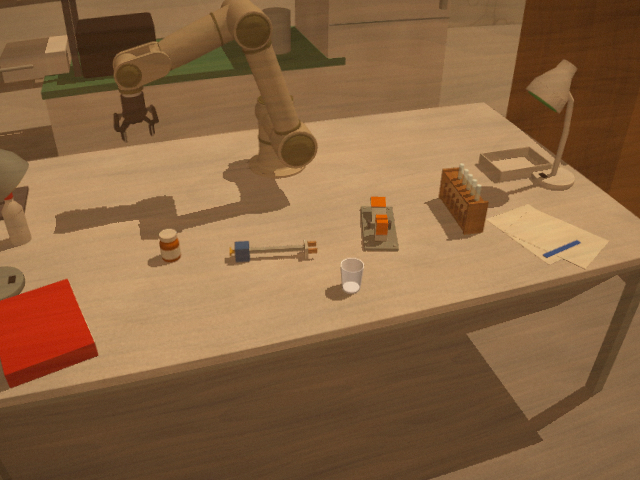

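The top view shows the holder with its jaws near (241,236) and pedal tread near (222,291). The clamp lies with its fork near (340,238) and boss near (424,256), with the jar at (510,287), beaker at (315,160) and rack at (110,258). The scene view agrees with this.

```bash
cat >> h.py <<'E'
def go(x,y,z,yaw=None):
    """shift in present tool axes, then turn about tool z so tool x has world yaw (rad)"""
    T=tool(); d=T[:3,:3].T@(np.array([x,y,z])-T[:3,3]); cy=np.arctan2(T[1,0],T[0,0])
    az=0 if yaw is None else -((yaw-cy+np.pi)%(2*np.pi)-np.pi)
    print("from",T[:3,3].round(1),"yaw",round(cy,3),"tilt",T[:2,2].round(4),"shift",d.round(1),"az",round(az,3))
E
python3 - <<'E'
from h import *
np.set_printoptions(precision=2,suppress=True)
c=cap("wrist");print(np.array(c["mount"]),c["fx"],c["cx"],c["cy"])
go(480,-215,330,1.36)
c=cap("top")
print(at_z(c,(340,238),28),at_z(c,(424,256),28))
E
```

```text
[[  -0.      0.95    0.31   77.58]
 [   1.      0.      0.      0.43]
 [   0.      0.31   -0.95 -143.42]
 [   0.      0.      0.      1.  ]] 382.5737375316487 318.93820245781575 240.759767821696
from [ 123.2 -510.4  231.3] yaw 0.237 tilt [ 0. -0.] shift [ 416.2 -203.4  -98.7] az -1.123
[609.99 -53.21  28.  ] [ 569.41 -266.81   28.  ]
```

```bash
python3 -m jog '[{"tx":53,"ty":-23,"tz":-3},{"tx":53,"ty":-23,"tz":-3},{"tx":53,"ty":-23,"tz":-3},{"tx":53,"ty":-23,"tz":-3},{"tx":53,"ty":-23,"tz":-3}]'; python3 -m jog '[{"tx":53,"ty":-23,"tz":-3},{"tx":53,"ty":-23,"tz":-3},{"tx":53,"ty":-23,"tz":-3},{"tx":53,"ty":-23,"tz":-3},{"tx":53,"ty":-23,"tz":-3}]';python3 -m jog '[{"az":-0.185},{"az":-0.185},{"az":-0.185},{"az":-0.185},{"az":-0.185}]'; python3 -m jog '[{"az":-0.185},{}]'
python3 - <<'E'
from h import *
np.set_printoptions(precision=1,suppress=True)
c=cap("wrist");save(c,"w1")
for k,z in dict(clamp=28,boss=28).items():
    for d in place_of(k,"wrist")[:2]: print(k,round(d["conf"],2),np.array(d["centre"]),at_z(c,d["centre"],z),at_d(c,d["centre"]))
go(470,243,130,-0.4)
E
```

```text
from [ 123.1 -510.4  231.3] yaw 0.237 tilt [-0. -0.] shift [ 513.9 -651.   101.3] az 0.637schema error: expected keys tx, ty, tz, ax, ay, az, jaw
schema error: expected keys tx, ty, tz, ax, ay, az, jaw
schema error: expected keys tx, ty, tz, ax, ay, az, jaw
schema error: expected keys tx, ty, tz, ax, ay, az, jaw
```

View pics/w1.png

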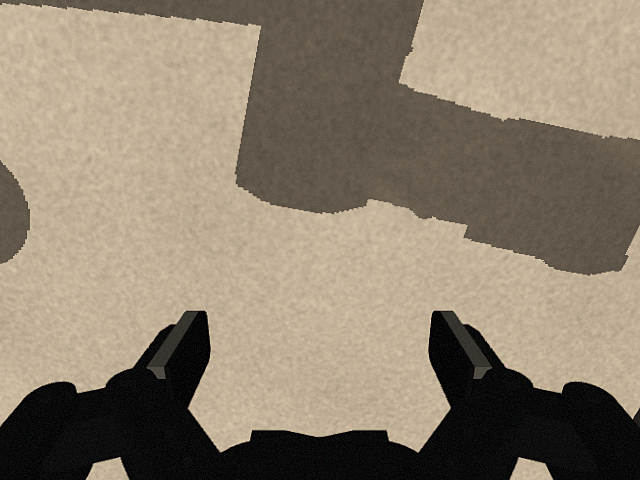

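The moves were refused because every key must be given, so the picture shows only bare bench and the two open fingers at (180,340) and (460,340). I'll resend with all the keys.

```bash
python3 -m jog '[{"tx":53,"ty":-23,"tz":-3,"ax":0,"ay":0,"az":0,"jaw":-1},{"tx":53,"ty":-23,"tz":-3,"ax":0,"ay":0,"az":0,"jaw":-1},{"tx":53,"ty":-23,"tz":-3,"ax":0,"ay":0,"az":0,"jaw":-1},{"tx":53,"ty":-23,"tz":-3,"ax":0,"ay":0,"az":0,"jaw":-1},{"tx":53,"ty":-23,"tz":-3,"ax":0,"ay":0,"az":0,"jaw":-1}]'
python3 -m jog '[{"tx":53,"ty":-23,"tz":-3,"ax":0,"ay":0,"az":0,"jaw":-1},{"tx":53,"ty":-23,"tz":-3,"ax":0,"ay":0,"az":0,"jaw":-1},{"tx":53,"ty":-23,"tz":-3,"ax":0,"ay":0,"az":0,"jaw":-1},{"tx":53,"ty":-23,"tz":-3,"ax":0,"ay":0,"az":0,"jaw":-1},{"tx":53,"ty":-23,"tz":-3,"ax":0,"ay":0,"az":0,"jaw":-1}]'
python3 -m jog '[{"tx":0,"ty":0,"tz":0,"ax":0,"ay":0,"az":-0.185,"jaw":-1},{"tx":0,"ty":0,"tz":0,"ax":0,"ay":0,"az":-0.185,"jaw":-1},{"tx":0,"ty":0,"tz":0,"ax":0,"ay":0,"az":-0.185,"jaw":-1},{"tx":0,"ty":0,"tz":0,"ax":0,"ay":0,"az":-0.185,"jaw":-1},{"tx":0,"ty":0,"tz":0,"ax":0,"ay":0,"az":-0.185,"jaw":-1}]'
python3 -m jog '[{"tx":0,"ty":0,"tz":0,"ax":0,"ay":0,"az":-0.185,"jaw":-1},{"tx":0,"ty":0,"tz":0,"ax":0,"ay":0,"az":0,"jaw":-1}]'
python3 - <<'E'
from h import *
np.set_printoptions(precision=1,suppress=True)
c=cap("wrist");save(c,"w2")
for k,z in dict(clamp=28,boss=28).items():
    for d in place_of(k,"wrist")[:2]: print(k,round(d["conf"],2),np.array(d["centre"]),at_z(c,d["centre"],z),at_d(c,d["centre"]))
go(470,243,130,-0.4)
E
```

```text
time_s: 1.78
eef_pos: [355.1, -335.1, 246.6]
ee_rot: [0.0, 0.993, 0.118, 0.0]
force: [-0.4, -1.5, -0.1]
grip_width: 0.996
grip_force: 0.0
time_s: 2.4
eef_pos: [585.8, -161.1, 261.5]
ee_rot: [0.0, 0.993, 0.118, 0.0]
force: [-0.3, -0.4, 0.9]
grip_width: 1.003
grip_force: 0.0
time_s: 3.02
eef_pos: [584.4, -162.4, 261.2]
ee_rot: [-0.0, 0.834, 0.551, -0.0]
force: [0.5, 0.3, 1.2]
grip_width: 0.999
grip_force: 0.0
time_s: 3.28
eef_pos: [584.4, -162.5, 261.2]
ee_rot: [-0.0, 0.782, 0.623, -0.0]
force: [-0.0, 0.0, -0.4]
grip_width: 1.002
grip_force: 0.0
clamp 0.9 [321.6 188.3] [ 589.1 -151.7   28. ] [ 589.3 -150.4   36. ]
boss 0.78 [320.  290.8] [ 562.6 -259.9   28. ] [ 565.2 -248.5   52.8]
from [ 584.4 -162.5  261.3] yaw 1.343 tilt [-0.  0.] shift [ 369.2 -202.8  131.3] az 1.743
```

View pics/w2.png

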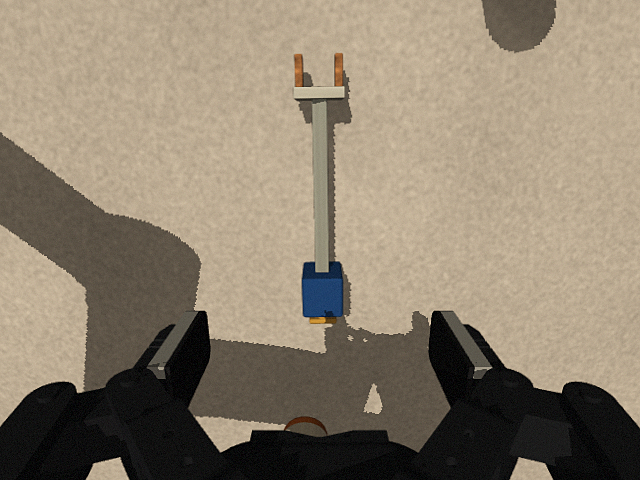

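The clamp lies straight up the picture: bar from (320,105) to (321,270), boss at (322,290), fork at (320,75). The network results fit this. I'll shut the gripper on the way to the holder and look there.

```bash
python3 -m jog '[{"tx":51,"ty":-19,"tz":0,"ax":0,"ay":0,"az":0,"jaw":1},{"tx":51,"ty":-19,"tz":0,"ax":0,"ay":0,"az":0,"jaw":1},{"tx":51,"ty":-19,"tz":0,"ax":0,"ay":0,"az":0,"jaw":1},{"tx":51,"ty":-19,"tz":0,"ax":0,"ay":0,"az":0,"jaw":1},{"tx":51,"ty":-19,"tz":0,"ax":0,"ay":0,"az":0,"jaw":1}]' 80
python3 -m jog '[{"tx":49,"ty":-20,"tz":0,"ax":0,"ay":0,"az":0,"jaw":1},{"tx":0,"ty":0,"tz":0,"ax":0,"ay":0,"az":0.18,"jaw":1},{"tx":0,"ty":0,"tz":0,"ax":0,"ay":0,"az":0,"jaw":1},{"tx":0,"ty":0,"tz":0,"ax":0,"ay":0,"az":0,"jaw":1}]'
python3 - <<'E'
from h import *
np.set_printoptions(precision=1,suppress=True)
c=cap("wrist");save(c,"w3")
for k,z in dict(holder=0,saddle=55,pedal_pad=62).items():
    for d in place_of(k,"wrist")[:2]: print(k,round(d["conf"],2),np.array(d["centre"]),at_z(c,d["centre"],z),at_d(c,d["centre"]))
go(470,243,90)
E
```

```text
time_s: 4.05
eef_pos: [548.0, 109.0, 261.5]
ee_rot: [0.0, 0.783, 0.623, 0.0]
force: [0.9, -0.6, 0.5]
grip_width: 0.001
grip_force: 0.0
time_s: 4.55
eef_pos: [540.0, 159.0, 261.3]
ee_rot: [0.0, 0.834, 0.552, -0.0]
force: [0.1, -0.7, -0.2]
grip_width: -0.0
grip_force: 0.0
holder 0.89 [368.6 148.7] [605.6 182.9   0. ] [597.9 193.2  87.8]
saddle 0.72 [377.2 148.3] [608.  186.7  55. ] [607.9 186.8  56.1]
pedal_pad 0.66 [215.5 167.2] [469.4 228.7  62. ] [469.5 228.7  62.4]
from [539.9 159.1 261.3] yaw 1.167 tilt [-0.  0.] shift [ 49.7 -97.3 171.3] az 0
```

View pics/w3.png

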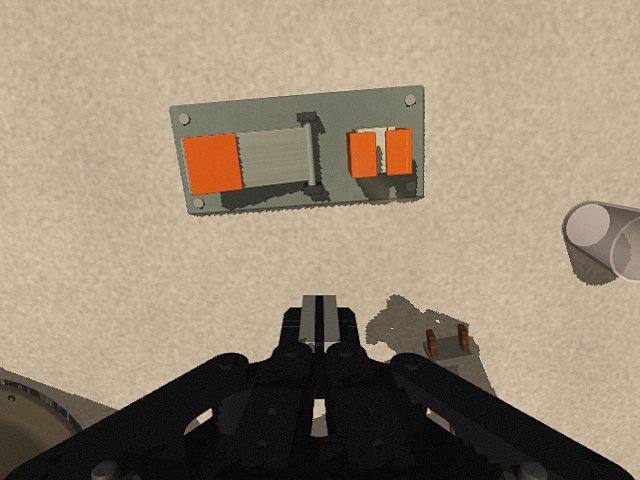

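The picture shows the tread with corners (183,138), (236,133), (243,188), (191,194), the jaws at (361,154) and (399,151), and the base corners at (170,106), (424,86), (424,198), (189,214). I'll fit the base's pose from those corners.

```bash
python3 - <<'E'
from h import *
np.set_printoptions(precision=3,suppress=True)
c=cap("wrist")
hsv=cv2.cvtColor(c["color"],cv2.COLOR_RGB2HSV)
P=np.array([at_z(c,p,12)[:2] for p in [(170,106),(424,86),(424,198),(189,214)]])
M=np.array([[-195,55],[55,55],[55,-55],[-195,-55.]])
a=P-P.mean(0);b=M-M.mean(0)
yaw=np.arctan2((b[:,0]*a[:,1]-b[:,1]*a[:,0]).sum(),(a*b).sum())
Rm=np.array([[np.cos(yaw),-np.sin(yaw)],[np.sin(yaw),np.cos(yaw)]])
o=P.mean(0)-Rm@M.mean(0)
print("P",P,"yaw",yaw,"origin",o,"resid",P-(M@Rm.T+o))
cn,_=cv2.findContours(cv2.inRange(hsv,(5,180,120),(18,255,255)),cv2.RETR_EXTERNAL,cv2.CHAIN_APPROX_NONE)
for k in cn:
    if cv2.contourArea(k)>300:
        m=cv2.moments(k);p=(m["m10"]/m["m00"],m["m01"]/m["m00"]);print(cv2.contourArea(k),p,at_d(c,p))
pad=o+Rm@[-148,0];print("pad",pad)
print("hold tool xy",o+Rm@[0,-50],"yaw",yaw+np.pi/2)
go(*pad,90)
E
```

```text
P [[441.323 299.039]
 [674.821 218.543]
 [639.784 114.701]
 [405.896 196.274]] yaw -0.3329542019589797 origin [606.612 184.261] resid [[ 1.026 -0.934]
 [-1.747  0.279]
 [-0.831  0.395]
 [ 1.551  0.26 ]]
2843.0 (212.67833274709812, 163.6134365107281) [468.848 232.626  62.912]
1091.0 (362.8360831041857, 154.31316834708218) [591.988 190.876  87.955]
1101.5 (398.6403389317597, 151.30655167196247) [619.588 181.737  88.064]
pad [466.74  232.632]
hold tool xy [590.27  137.006] yaw 1.2378421248359168
from [539.9 159.1 261.3] yaw 1.167 tilt [-0.  0.] shift [ 38.8 -96.1 171.3] az 0
```

```bash
python3 -m jog '[{"tx":9.7,"ty":-24.3,"tz":40,"ax":0,"ay":0,"az":0,"jaw":1},{"tx":9.7,"ty":-24.3,"tz":40,"ax":0,"ay":0,"az":0,"jaw":1},{"tx":9.7,"ty":-24.3,"tz":40,"ax":0,"ay":0,"az":0,"jaw":1},{"tx":9.7,"ty":-24.3,"tz":40,"ax":0,"ay":0,"az":0,"jaw":1},{"tx":0,"ty":0,"tz":30,"ax":0,"ay":0,"az":0,"jaw":1}]'
python3 -m jog '[{"tx":0,"ty":0,"tz":7,"ax":0,"ay":0,"az":0,"jaw":1},{"tx":0,"ty":0,"tz":6,"ax":0,"ay":0,"az":0,"jaw":1},{"tx":0,"ty":0,"tz":6,"ax":0,"ay":0,"az":0,"jaw":1},{"tx":0,"ty":0,"tz":6,"ax":0,"ay":0,"az":0,"jaw":1},{"tx":0,"ty":0,"tz":4,"ax":0,"ay":0,"az":0,"jaw":1}]'
```

```text
time_s: 5.42
eef_pos: [464.3, 234.2, 69.9]
ee_rot: [-0.0, 0.834, 0.552, -0.001]
force: [0.4, -0.2, 1.0]
grip_width: -0.002
grip_force: 0.0
time_s: 6.05
eef_pos: [466.6, 233.5, 43.8]
ee_rot: [0.0, 0.835, 0.551, 0.001]
force: [-3.0, 1.2, 6.1]
grip_width: -0.001
grip_force: 2.9
```

```bash
python3 -m jog '[{"tx":0,"ty":0,"tz":3,"ax":0,"ay":0,"az":0,"jaw":1},{"tx":0,"ty":0,"tz":2,"ax":0,"ay":0,"az":0,"jaw":1},{"tx":0,"ty":0,"tz":0,"ax":0,"ay":0,"az":0,"jaw":1}]'
python3 -m jog '[{"tx":0,"ty":0,"tz":2,"ax":0,"ay":0,"az":0,"jaw":1},{"tx":0,"ty":0,"tz":0,"ax":0,"ay":0,"az":0,"jaw":1}]'
```

```text
time_s: 6.42
eef_pos: [466.5, 233.5, 38.6]
ee_rot: [0.0, 0.835, 0.551, 0.001]
force: [-1.9, 1.0, 3.7]
grip_width: -0.002
grip_force: 1.7
time_s: 6.68
eef_pos: [466.4, 233.5, 36.5]
ee_rot: [0.0, 0.835, 0.551, 0.001]
force: [-2.4, 1.7, 6.3]
grip_width: 0.003
grip_force: 3.2
```

```bash
python3 -m jog '[{"tx":0,"ty":0,"tz":1,"ax":0,"ay":0,"az":0,"jaw":1},{"tx":0,"ty":0,"tz":0,"ax":0,"ay":0,"az":0,"jaw":1}]'; python3 -m jog '[{"tx":0,"ty":0,"tz":1,"ax":0,"ay":0,"az":0,"jaw":1},{"tx":0,"ty":0,"tz":0,"ax":0,"ay":0,"az":0,"jaw":1}]'
```

```text
time_s: 6.92
eef_pos: [466.5, 233.5, 36.1]
ee_rot: [0.0, 0.835, 0.551, 0.001]
force: [-5.5, 0.5, 12.9]
grip_width: 0.0
grip_force: 6.6
time_s: 7.18
eef_pos: [466.5, 233.6, 35.6]
ee_rot: [0.0, 0.835, 0.551, 0.001]
force: [-8.2, 0.3, 18.7]
grip_width: -0.004
grip_force: 9.6
```

The force rises steeply at z≈36, so the pedal is at its stop. I'll retract, open the gripper and check.

```bash
python3 -m jog '[{"tx":0,"ty":0,"tz":-20,"ax":0,"ay":0,"az":0,"jaw":1},{"tx":0,"ty":0,"tz":-55,"ax":0,"ay":0,"az":0,"jaw":1},{"tx":0,"ty":0,"tz":-55,"ax":0,"ay":0,"az":0,"jaw":-1},{"tx":-19,"ty":48,"tz":-30,"ax":0,"ay":0,"az":0,"jaw":-1},{"tx":-20,"ty":49,"tz":-30,"ax":0,"ay":0,"az":0,"jaw":-1}]'
python3 -m jog '[{"tx":0,"ty":0,"tz":-35,"ax":0,"ay":0,"az":0,"jaw":-1},{"tx":0,"ty":0,"tz":0,"ax":0,"ay":0,"az":0,"jaw":-1}]'
python3 - <<'E'
from h import *
np.set_printoptions(precision=1,suppress=True)
c=cap("wrist");save(c,"w4")
hsv=cv2.cvtColor(c["color"],cv2.COLOR_RGB2HSV)
cn,_=cv2.findContours(cv2.inRange(hsv,(5,180,120),(18,255,255)),cv2.RETR_EXTERNAL,cv2.CHAIN_APPROX_NONE)
for k in cn:
    if cv2.contourArea(k)>200:
        m=cv2.moments(k);p=(m["m10"]/m["m00"],m["m01"]/m["m00"]);print(cv2.contourArea(k),p,at_d(c,p))
for d in place_of("saddle","wrist")[:2]: print(d["conf"],at_z(c,d["centre"],55))
go(577.2,-200.3,160,1.331)
E
```

```text
time_s: 7.8
eef_pos: [540.7, 158.4, 225.7]
ee_rot: [0.001, 0.834, 0.551, 0.001]
force: [1.2, -0.0, 0.0]
grip_width: 0.637
grip_force: 0.0
time_s: 8.05
eef_pos: [540.9, 158.7, 261.4]
ee_rot: [0.002, 0.835, 0.55, 0.003]
force: [0.4, 0.1, -0.2]
grip_width: 1.001
grip_force: 0.0
2385.5 (212.04317753091595, 162.2033815412562) [464.1 234.1  37.8]
950.5 (332.5933719095213, 156.72593371909522) [570.8 198.2  86.1]
1571.0 (412.6466157436876, 149.0555909187354) [632.7 178.7  89.2]
0.63 [605.8 183.1  55. ]
from [539.5 159.2 258.3] yaw 1.167 tilt [ 0. -0.] shift [-315.7  176.    98.3] az -0.164
```

View pics/w4.png

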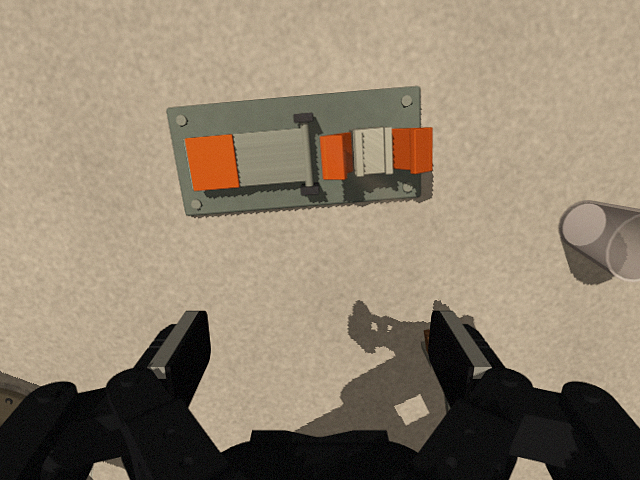

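The pedal is down (tread at z≈37, pixel (212,162)). The jaws lean out at (333,157) and (413,149), with the saddle's groove visible between them at (375,151). Now to the clamp.

```bash
python3 -m jog '[{"tx":-52.6,"ty":29.3,"tz":0,"ax":0,"ay":0,"az":0,"jaw":-1},{"tx":-52.6,"ty":29.3,"tz":0,"ax":0,"ay":0,"az":0,"jaw":-1},{"tx":-52.6,"ty":29.3,"tz":0,"ax":0,"ay":0,"az":0,"jaw":-1},{"tx":-52.6,"ty":29.3,"tz":0,"ax":0,"ay":0,"az":0,"jaw":-1},{"tx":-52.6,"ty":29.3,"tz":0,"ax":0,"ay":0,"az":0,"jaw":-1}]' >/dev/null
python3 -m jog '[{"tx":-52.6,"ty":29.3,"tz":0,"ax":0,"ay":0,"az":0,"jaw":-1},{"tx":0,"ty":0,"tz":50,"ax":0,"ay":0,"az":-0.164,"jaw":-1},{"tx":0,"ty":0,"tz":48,"ax":0,"ay":0,"az":0,"jaw":-1},{"tx":0,"ty":0,"tz":0,"ax":0,"ay":0,"az":0,"jaw":-1},{"tx":0,"ty":0,"tz":0,"ax":0,"ay":0,"az":0,"jaw":-1}]'
python3 - <<'E'
from h import *
np.set_printoptions(precision=1,suppress=True)
c=cap("wrist");save(c,"w5")
P={}
for k,z in dict(clamp=28,boss=28).items():
    for d in place_of(k,"wrist")[:1]: P[k]=at_z(c,d["centre"],z);print(k,round(d["conf"],2),np.array(d["centre"]),P[k],at_d(c,d["centre"]))
# bar edges by depth: points at z 30..40
v,u=np.mgrid[60:330:3,250:390]
g=np.array([at_d(c,(a,b)) if c["depth"][b,a]>0 else [0,0,0] for a,b in zip(u.ravel(),v.ravel())])
m=(abs(g[:,2]-36)<5); q=g[m]; d0=np.array([np.cos(1.331),np.sin(1.331)])
s=(q[:,:2]-P["clamp"][:2])@d0; q=q[abs(s)<75]
l=cv2.fitLine(q[:,:2].astype(np.float32),cv2.DIST_HUBER,0,.01,.01).ravel(); l[:2]*=np.sign(l[1])
print(len(q),"yaw",np.arctan2(l[1],l[0]),"pt",l[2:])
# project grasp onto line
gp=P["clamp"][:2]-50*l[:2]; gp=l[2:]+l[:2]*((gp-l[2:])@l[:2]); print("grasp",gp)
go(*gp,10,np.arctan2(l[1],l[0]))
E
```

```text
time_s: 9.4
eef_pos: [577.8, -200.0, 162.2]
ee_rot: [0.001, 0.787, 0.617, 0.0]
force: [0.6, -0.7, 0.8]
grip_width: 1.008
grip_force: 0.0
clamp 0.89 [318.8 160.6] [ 589.2 -152.6   28. ] [ 589.4 -151.9   35.6]
boss 0.62 [318.9 297.8] [ 563.5 -257.7   28. ] [ 566.4 -245.9   52.6]
1345 yaw 1.3613031 pt [ 587.6 -151.5]
grasp [ 577.1 -201.2]
from [ 577.8 -200.1  162.4] yaw 1.331 tilt [ 0. -0.] shift [ -1.1  -1.  152.3] az -0.03
```

View pics/w5.png

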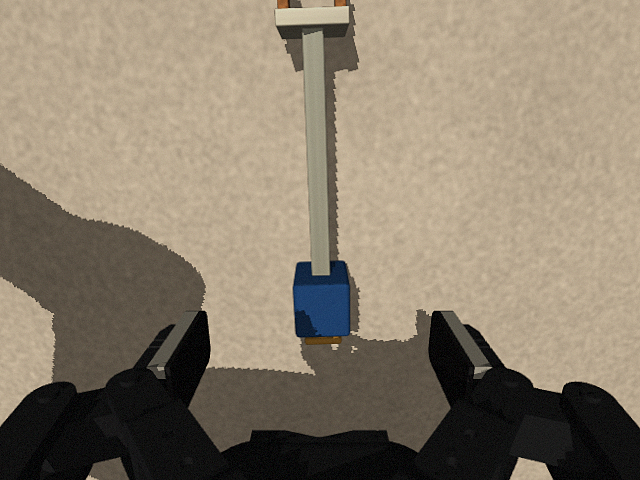

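The bar runs from (313,30) to (320,275) with the boss centred at (321,300), leaning slightly, so I turn -0.03 to match. Now I descend and grip.

```bash
python3 -m jog '[{"tx":-1,"ty":-1,"tz":50,"ax":0,"ay":0,"az":-0.03,"jaw":-1},{"tx":0,"ty":0,"tz":50,"ax":0,"ay":0,"az":0,"jaw":-1},{"tx":0,"ty":0,"tz":35,"ax":0,"ay":0,"az":0,"jaw":-1},{"tx":0,"ty":0,"tz":17,"ax":0,"ay":0,"az":0,"jaw":-1},{"tx":0,"ty":0,"tz":0,"ax":0,"ay":0,"az":0,"jaw":-1}]'
python3 -m jog '[{"tx":0,"ty":0,"tz":0,"ax":0,"ay":0,"az":0,"jaw":1},{"tx":0,"ty":0,"tz":0,"ax":0,"ay":0,"az":0,"jaw":1},{"tx":0,"ty":0,"tz":0,"ax":0,"ay":0,"az":0,"jaw":1},{"tx":0,"ty":0,"tz":0,"ax":0,"ay":0,"az":0,"jaw":1},{"tx":0,"ty":0,"tz":0,"ax":0,"ay":0,"az":0,"jaw":1}]' 90
```

```text
time_s: 10.18
eef_pos: [576.1, -200.7, 8.6]
ee_rot: [0.0, 0.777, 0.629, -0.0]
force: [-0.0, 0.7, 0.5]
grip_width: 0.999
grip_force: 0.0
time_s: 10.8
eef_pos: [576.4, -200.8, 9.0]
ee_rot: [0.001, 0.777, 0.629, 0.0]
force: [-1.0, 0.5, 5.2]
grip_width: 0.142
grip_force: 88.6
```

```bash
python3 -m jog '[{"tx":0,"ty":0,"tz":-10,"ax":0,"ay":0,"az":0,"jaw":1},{"tx":0,"ty":0,"tz":-20,"ax":0,"ay":0,"az":0,"jaw":1},{"tx":0,"ty":0,"tz":-40,"ax":0,"ay":0,"az":0,"jaw":1},{"tx":0,"ty":0,"tz":-40,"ax":0,"ay":0,"az":0,"jaw":1},{"tx":0,"ty":0,"tz":-40,"ax":0,"ay":0,"az":0,"jaw":1}]'
python3 -m jog '[{"tx":0,"ty":0,"tz":-25,"ax":0,"ay":0,"az":0,"jaw":1},{"tx":0,"ty":0,"tz":0,"ax":0,"ay":0,"az":0,"jaw":1}]'
cat > m.py <<'E'
from h import *
np.set_printoptions(precision=2,suppress=True)
def bar(c):
    T=c["W"]@np.linalg.inv(np.array(c["mount"])); best=[]
    for v in range(20,320,3):
        for u in range(230,410):
            if c["depth"][v,u]>0:
                best.append(c["W"][:3,3]+c["W"][:3,:3]@(ray(c,(u,v))*c["depth"][v,u]))
    g=np.array(best); t=(g-T[:3,3])@T[:3,:3]   # tool coords
    m=(abs(t[:,2]+26)<14)&(abs(t[:,1])<14)&(t[:,0]>25)&(t[:,0]<115); q=g[m]
    l=cv2.fitLine(q.astype(np.float32),cv2.DIST_HUBER,0,.01,.01).ravel(); l[:3]*=np.sign(l[1])
    return l, len(q)
c=cap("wrist"); s=sense(); print("F",s["force"],"M",s["wrist_torque"],s["grip_width"])
l,n=bar(c); print(n,"dir",l[:3],"yaw",np.arctan2(l[1],l[0]),"slope",l[2],"pt",l[3:])
P={}
for k in("clamp","boss"):
    for d in place_of(k,"wrist")[:1]: P[k]=at_z(c,d["centre"],l[5]-7);print(k,round(d["conf"],2),np.array(d["centre"]),P[k])
d=[l[0],l[1],0]; T=tool(); T[2,3]=0
if "clamp" in P: print("tcp->middle along bar",((P["clamp"]-tool()[:3,3])@d))
E
python3 - <<'E'
from m import *
save(c,"w6")
go(590.3,137.7,141,1.24)
E
```

```text
time_s: 11.42
eef_pos: [575.4, -200.3, 159.3]
ee_rot: [-0.001, 0.777, 0.629, -0.0]
force: [-0.3, -0.0, -4.3]
grip_width: 0.145
grip_force: 87.9
time_s: 11.68
eef_pos: [576.2, -200.8, 184.7]
ee_rot: [0.001, 0.777, 0.629, 0.0]
force: [0.1, 0.2, -4.9]
grip_width: 0.148
grip_force: 88.2
F [ 0.43 -0.31 -5.25] M [0.03 0.03 0.06] 0.14489848177532536
4075 dir [0.21 0.98 0.  ] yaw 1.3572056 slope 0.0004513588 pt [ 589.62 -133.96  211.38]
clamp 0.66 [320.2 207.7] [ 586.54 -152.5   204.38]
tcp->middle along bar 49.05267839996275
from [ 575.2 -200.2  181.5] yaw 1.361 tilt [-0.  0.] shift [333.6 -55.6  41. ] az 0.121
```

```bash
python3 -m jog '[{"tx":30,"ty":-5,"tz":0,"ax":0,"ay":0,"az":0,"jaw":1},{"tx":42,"ty":-7,"tz":0,"ax":0,"ay":0,"az":0,"jaw":1},{"tx":42,"ty":-7,"tz":0,"ax":0,"ay":0,"az":0,"jaw":1},{"tx":42,"ty":-7,"tz":0,"ax":0,"ay":0,"az":0,"jaw":1},{"tx":42,"ty":-7,"tz":0,"ax":0,"ay":0,"az":0,"jaw":1}]'
python3 -m jog '[{"tx":42,"ty":-7,"tz":0,"ax":0,"ay":0,"az":0,"jaw":1},{"tx":42,"ty":-7,"tz":0,"ax":0,"ay":0,"az":0,"jaw":1},{"tx":32,"ty":-5,"tz":0,"ax":0,"ay":0,"az":0,"jaw":1},{"tx":20,"ty":-3.5,"tz":0,"ax":0,"ay":0,"az":0,"jaw":1},{"tx":0,"ty":0,"tz":0,"ax":0,"ay":0,"az":0.06,"jaw":1}]'
python3 -m jog '[{"tx":0,"ty":0,"tz":0,"ax":0,"ay":0,"az":0.061,"jaw":1},{"tx":0,"ty":0,"tz":15,"ax":0,"ay":0,"az":0,"jaw":1},{"tx":0,"ty":0,"tz":15,"ax":0,"ay":0,"az":0,"jaw":1},{"tx":0,"ty":0,"tz":12,"ax":0,"ay":0,"az":0,"jaw":1},{"tx":0,"ty":0,"tz":0,"ax":0,"ay":0,"az":0,"jaw":1}]'
python3 - <<'E'
from m import *
save(c,"w7")
go(590.2,137.7,138,1.24)
for d in place_of("saddle","wrist")[:1]: print("saddle",d["conf"],at_z(c,d["centre"],55))
save(cap("scene"),"s7")
E
```

```text
time_s: 12.45
eef_pos: [584.2, 1.4, 181.7]
ee_rot: [-0.001, 0.777, 0.629, -0.001]
force: [1.5, 0.1, -4.9]
grip_width: 0.145
grip_force: 88.1
time_s: 13.08
eef_pos: [590.9, 138.7, 182.2]
ee_rot: [-0.001, 0.796, 0.606, -0.001]
force: [-0.3, -0.7, -4.2]
grip_width: 0.147
grip_force: 88.1
time_s: 13.7
eef_pos: [590.7, 137.5, 139.8]
ee_rot: [-0.001, 0.814, 0.581, -0.001]
force: [0.1, 0.5, -2.7]
grip_width: 0.149
grip_force: 88.0
F [-0.51 -0.22 -3.89] M [ 0.04  0.05 -0.02] 0.14494513341170323
4072 dir [0.32 0.95 0.  ] yaw 1.2475083 slope 0.00020126933 pt [612.57 201.95 166.58]
clamp 0.88 [317.7 208. ] [606.09 184.29 159.58]
tcp->middle along bar 48.87190409808982
from [591.6 137.6 141.8] yaw 1.24 tilt [0. 0.] shift [-0.4 -1.3  3.8] az -0.0
```

View pics/w7.png

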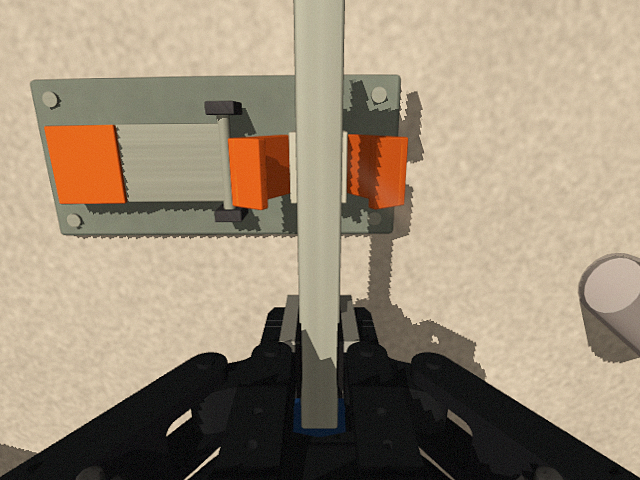

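View pics/s7.png

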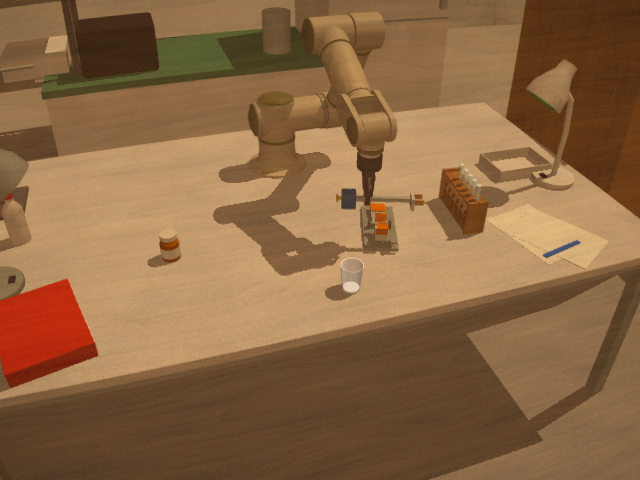

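The wrist view shows the bar (columns 297–341) centred over the saddle (290–347) between the open jaws at (245,172) and (390,170). The scene view shows the boss at (348,199) on the right seen from the pedal's side, with the rack, beaker and jar unmoved.

```bash
python3 -c "from rig import finish_job; print(finish_job())"
```

```text
the job is handed in; nothing more can be done
None
```

The job is handed in, verdict not shown: the pedal is at its stop with the jaws open, and the clamp arm is held level about 6 cm above them, its middle measured within 1 mm of the saddle's axis, boss on the right; the rack, beaker and jar were not touched.

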